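Weigh two stone pots against each other and keep the heavier

TASK

The two small white pots with flat grey lids look the same, but the bladder stone in one is much heavier. Stand one pot upright on each pan of the pan balance, let go and let the beam swing down to one side; then move the pot from the side that dropped to the square steel tray, standing upright and let go. Leave the lighter pot standing on its pan, and never tip a pot over.

Things in the scene. Friction and masses are not known exactly. Their poses are not given: they have to be found in the camera images.
- pot_a_mid (a point): Centre, 30 mm above the underside, of one of two round white plastic pots with flat grey lids, 45 mm across, 60 mm tall; z is its axis. Closed, with a loose stone inside: 60 to 80 g or 125 to 155 g in all; which one is heavy changes from run to run. Starts upright on the counter. (A taller jar, 44 by 100 mm, and a wider jar, 70 mm across, are bystanders.)
- pot_b_mid (a point): The same point of the other pot, alike in every way to look at.
- beam: Pivoting beam of the pan balance. Origin on the pivot, 50 mm above the counter; y along the arms, x the pivot axis, z up when level. Its two round black pans (90 mm across, 3 mm rim) are fixed to it at y = +130 and -130 mm, their floor at z = +12 mm. Empty it rests level (spring 0.12 N m/rad); one pot alone, or the heavier of two, takes its side 0.14 rad (18 mm) down to the stop in about 1 s.
- tray_in (a point): Centre of the inner floor of the shallow square steel tray, fixed to the counter: 105 mm square, rim 10 mm high and 3 mm thick, its floor about 3 mm above the counter. It stands to the left or the right; the round steel bowl on the other side is not it.
Not all that is in view belongs to the job. What is shaped like the part that bears pot_a_mid but green or purple is not meant.

How it is judged (in metres and radians):
On the way:
1. both pots stand released on opposite pans and the beam has come to rest fully down on one side (((x of pot_a_mid in the frame of beam between -0.025 and 0.025 m and y of pot_a_mid in the frame of beam between 0.105 and 0.155 m and z of pot_a_mid in the frame of beam between 0.03 and 0.055 m and angle between each of pot_a_mid, pot_b_mid's own z axis and vertical below 0.35 rad and x of pot_b_mid in the frame of beam between -0.025 and 0.025 m and y of pot_b_mid in the frame of beam between -0.155 and -0.105 m and z of pot_b_mid in the frame of beam between 0.03 and 0.055 m) or (x of pot_a_mid in the frame of beam between -0.025 and 0.025 m and y of pot_a_mid in the frame of beam between -0.155 and -0.105 m and z of pot_a_mid in the frame of beam between 0.03 and 0.055 m and angle between each of pot_a_mid, pot_b_mid's own z axis and vertical below 0.35 rad and x of pot_b_mid in the frame of beam between -0.025 and 0.025 m and y of pot_b_mid in the frame of beam between 0.105 and 0.155 m and z of pot_b_mid in the frame of beam between 0.03 and 0.055 m)) and contact force between each of pot_a, pot_b, beam and the fingers below 0.05 N and contact force between beam and the arm below 0.05 N and angle between beam's own z axis and vertical above 0.11 rad and angular speed of beam below 0.1 rad/s), for 0.3 s.
At the end, for the whole second after the job is handed in: The heavier pot (over 1.0 N on the tray) stands upright within 10 degrees on the tray floor, centre within 35 mm of the tray's along each side; the lighter stands on a balance pan, within 25 mm of the pan's centre along each axis; both at rest (((x of pot_a_mid in the frame of tray_in between -0.035 and 0.035 m and y of pot_a_mid in the frame of tray_in between -0.035 and 0.035 m and z of pot_a_mid in the frame of tray_in between 0.02 and 0.04 m and angle between pot_a_mid's own z axis and vertical below 0.17 rad and contact force between pot_a and tray above 1 N and linear speed of each of pot_a, pot_b below 0.03 m/s and ((x of pot_b_mid in the frame of beam between -0.025 and 0.025 m and y of pot_b_mid in the frame of beam between 0.105 and 0.155 m and z of pot_b_mid in the frame of beam between 0.03 and 0.055 m and angle between pot_b_mid's own z axis and vertical below 0.35 rad) or (x of pot_b_mid in the frame of beam between -0.025 and 0.025 m and y of pot_b_mid in the frame of beam between -0.155 and -0.105 m and z of pot_b_mid in the frame of beam between 0.03 and 0.055 m and angle between pot_b_mid's own z axis and vertical below 0.35 rad))) or (x of pot_b_mid in the frame of tray_in between -0.035 and 0.035 m and y of pot_b_mid in the frame of tray_in between -0.035 and 0.035 m and z of pot_b_mid in the frame of tray_in between 0.02 and 0.04 m and angle between pot_b_mid's own z axis and vertical below 0.17 rad and contact force between pot_b and tray above 1 N and linear speed of each of pot_b, pot_a below 0.03 m/s and ((x of pot_a_mid in the frame of beam between -0.025 and 0.025 m and y of pot_a_mid in the frame of beam between 0.105 and 0.155 m and z of pot_a_mid in the frame of beam between 0.03 and 0.055 m and angle between pot_a_mid's own z axis and vertical below 0.35 rad) or (x of pot_a_mid in the frame of beam between -0.025 and 0.025 m and y of pot_a_mid in the frame of beam between -0.155 and -0.105 m and z of pot_a_mid in the frame of beam between 0.03 and 0.055 m and angle between pot_a_mid's own z axis and vertical below 0.35 rad))))); the robot touches nothing.
It fails at once if a pot is tipped over (more than 40 degrees) (angle between any of pot_a_mid, pot_b_mid's own z axis and vertical above 0.7 rad).
It also fails if it takes over 62 s, if anything falls off the work surface, if the arm or the gripper's body presses on something with over 40 N, if the wrist force passes 120 N, or if a joint passes its speed limit or range.

ROBOT

A 6-joint arm with a two-finger parallel gripper is mounted at the origin on the work surface. World frame = base frame: x ahead of the robot, y to its left, z up, the work surface at z = 0. Lengths are in mm, angles in rad, forces in N, time in s.
With the tool pointing down it reaches from about 350 to 775 mm from the base axis. Payload 5.5 kg.
Tool frame: the origin (TCP) lies on the centre line of the jaws, within the pads' length; the fingertips stand 17 mm ahead of it and the grasp point (between the pads) lies 2 mm behind it (bot.tip_extent is the distance from the TCP to the fingertips, in mm); z points along the fingers, y is the line along which they close (so a half turn about z gives the same grasp; the last joint's range is limited). The gripper opens to 85 mm and grips with 20 to 120 N. Pads are 22 mm wide; open, the fingers measure 114 mm over their backs; the gripper's body (76 mm by 85 mm) begins 54 mm behind the grasp point. The pads swing forward as they close: fully open they stand 13 mm farther back than shut.
Start: joints at [-1.299, 0.313, 0.046, 1.304, 0, 1.431], TCP at [230.149, -526.974, 248.323] pointing down, gripper open.
Joint ranges: [-2.76, 2.76], [-0.86, 1.69], [-1.03, 1.26], [-2.2, 2.34], [-1.47, 1.5], [-3.14, 3.14]. Speed limits (rad/s): [2.57, 2.57, 3.14, 3.14, 3.14, 3.14].

INTERFACE

Orientations are given as a unit quaternion [w, x, y, z].
In Python, from plant import bot gives the robot as it stands.
- The arm moves only by the shell command python3 -m crank 'ROWS' [OPENING] [FORCE]. ROWS is JSON, a list of rows, each an object of numbers: "tx", "ty", "tz": the shift along the tool's x, y, z each as a share of 0.4 m, from -1 to 1; "wx", "wy", "wz": the turn, a rotation vector about the tool's x, y, z each as a share of 180 degrees, from -1 to 1. In form: [{"tx": .., "ty": .., "tz": .., "wx": .., "wy": .., "wz": ..}, ...]. A call has 1 to 8 rows; each row is the pose to reach, as a shift and turn from the pose commanded when the call began, along the tool's axes at that moment, turning the shorter way round; what a row does not reach only later rows make up. A row lasts 1/10 s, in which the tool goes at most 50 mm and 8.59 degrees, less where a joint would pass 70% of its speed; a pose out of reach is approached as far as the arm can. A call with a number of a shift or a turn outside -1 to 1 is refused whole. A call with a gripper value outside its range is refused whole. OPENING is the opening, from 0 (shut) to 1 (fully open), set as the call begins (- or left out, the last holds). The fingers move at their own pace and stop on an object; FORCE is the grip in N (left out, the last holds). Time passes only in rows, so rows that repeat a pose let the fingers close. It gives the time, the measured TCP pose, the force, the opening and the grip force at its end, in the units of the state.
- bot.read_state(): the state, without advancing time (a new reading comes with each control period).
- bot.grab_frame(name): name is "side" or "top" or "wrist"; returns the picture (400x640x3 uint8, red, green, blue); there is no depth.
- bot.get_calibration(name): a dict with "intrinsics" (3x3 intrinsics, pixels), "cam_to_world" (4x4, takes a point from camera to world coordinates). Camera axes: x right, y down, z forward; pixel columns grow to the right and rows downward; lengths in mm; the calibration is good to about 2 mm. The wrist camera is an equidistant fisheye: a pixel r from the principal point sees the ray r / f radians off the axis. A picture is of the moment at which its call begins: read the wrist's pose just before it. get_calibration takes no time and is no camera call; for the wrist camera it gives the pose at the moment of the call.
- bot.finish_job(): hands the job in; it is judged then, once.
The state is a dict: "clock": time; "joint_positions": joint angles; "qvel": joint speeds; "effort": joint torques, N m; "tool_pos": TCP position; "eef_rot": TCP orientation; "contact_force": force on the tool from outside, world axes, zero at the start; "wrist_torque": the same for the moment, N m; "finger_gap": opening from 0.0 (shut) to 1.0 (fully open); "grasp_force": force on a finger pad.
Only numpy, scipy, OpenCV 4.12 (cv2) and the standard library are available. Lean on these libraries where they do the work, as an engineer would, in place of code of your own. Each camera call takes 0.05 s, during which the arm holds its last target. There are 200 camera calls.

## Working session

There is one attempt and no reset: what is moved stays moved. The work goes in short steps, Python scripts to look and compute and a shell command to move; the robot and the scene stay as the last step left them, time stands still between calls to the robot, and variables do not carry over. Pictures are saved under pics/ and viewed, at most 10 in all, crops included, and the job is handed in when it is done.

```bash
mkdir -p pics; cat > h.py <<'E'
import numpy as np, cv2
from plant import bot
def snap(n,f):
    im=bot.grab_frame(n); cv2.imwrite('pics/'+f,cv2.cvtColor(im,cv2.COLOR_RGB2BGR)); return im
def pix(n,u,v,z):
    c=bot.get_calibration(n);K=np.array(c['intrinsics']);T=np.array(c['cam_to_world'])
    d=T[:3,:3]@np.linalg.solve(K,[u,v,1.]);o=T[:3,3]
    return o+d*(z-o[2])/d[2]
def proj(n,p):
    c=bot.get_calibration(n);K=np.array(c['intrinsics']);T=np.array(c['cam_to_world'])
    q=K@(T[:3,:3].T@(np.array(p,float)-T[:3,3]));return q[:2]/q[2]
E
python3 - <<'E'
from h import *
a=snap('top','top0.png');b=snap('side','side0.png')
s=bot.read_state();print(s['clock'],s['tool_pos'],s['eef_rot'],s['contact_force'])
for n in('top','side'):
    c=bot.get_calibration(n);print(np.round(c['cam_to_world'],2),np.round(c['intrinsics'],0))
E
```

```text
0.1 [ 230.03448058 -526.51345706  247.46451226] [-8.42760020e-04  9.78875560e-01  2.04455195e-01 -3.96808185e-05] [ 0.46744659 -1.15112296  0.21221882]
[[-1.0000e-02 -9.9000e-01  1.1000e-01  3.9543e+02]
 [-1.0000e+00  0.0000e+00 -0.0000e+00  2.2310e+01]
 [ 0.0000e+00 -1.1000e-01 -9.9000e-01  8.5783e+02]
 [ 0.0000e+00  0.0000e+00  0.0000e+00  1.0000e+00]] [[416.   0. 319.]
 [  0. 416. 198.]
 [  0.   0.   1.]]
[[ 1.0000e+00 -7.0000e-02  6.0000e-02  4.3779e+02]
 [-8.0000e-02 -6.3000e-01  7.7000e-01 -6.4373e+02]
 [-1.0000e-02 -7.7000e-01 -6.4000e-01  6.0584e+02]
 [ 0.0000e+00  0.0000e+00  0.0000e+00  1.0000e+00]] [[411.   0. 322.]
 [  0. 411. 201.]
 [  0.   0.   1.]]
```

View pics/top0.png

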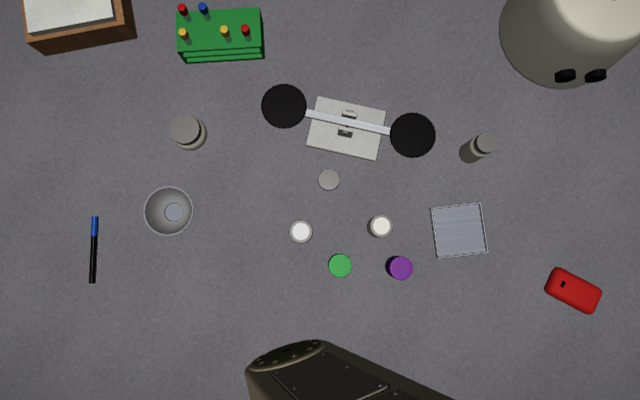

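View pics/side0.png

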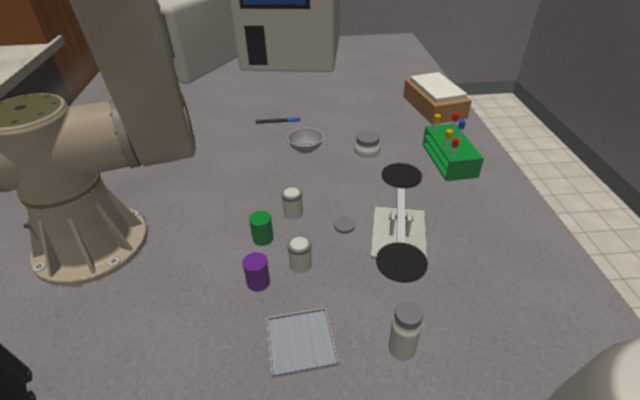

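The top view shows these round candidates:
- Small pots at (301,231) and (380,226).
- Tall jar at (478,145) and wide jar at (187,131).
- Loose grey disc at (329,180).
- Green pot at (340,265) and purple pot at (400,267).

The two small white pots fit the description. The pans are at (284,106) and (412,135), and the square tray is at (459,230). I'll confirm this in one enlarged crop.

```bash
python3 - <<'E'
from h import *
a=cv2.imread('pics/top0.png');b=cv2.imread('pics/side0.png')
A=cv2.resize(a[75:275,255:495],None,fx=3.3,fy=3,interpolation=3)[:,:]
A=cv2.resize(a[80:280,255:495],(720,600),interpolation=3)
cv2.imwrite('pics/c1.png',A)
cv2.imwrite('pics/c2.png',cv2.resize(b[150:300,230:430],(800,600),interpolation=3))
c=lambda n,u,v,z:print(n,u,v,np.round(pix(n,u,v,z),1))
for u,v in((301,231),(380,226)):c('top',u,v,60)
c('side',292,193,60);c('side',299,243,60)
c('top',284,106,62);c('top',412,135,62);c('side',401.5,175,62);c('side',402,262,62);c('top',459,230,3);c('side',301,341,3)
E
```

```text
top 301 231 [420.9  53.6  60. ]
top 380 226 [429.7 -98.   60. ]
side 292 193 [423.7  50.8  60. ]
side 299 243 [ 432.4 -100.8   60. ]
top 284 106 [667.3  87.   62. ]
top 412 135 [ 607.6 -164.3   62. ]
side 401.5 175 [670.5  88.1  62. ]
side 402 262 [ 610.9 -167.5   62. ]
top 459 230 [ 423.1 -268.9    3. ]
side 301 341 [ 425.9 -268.6    3. ]
```

View pics/c1.png

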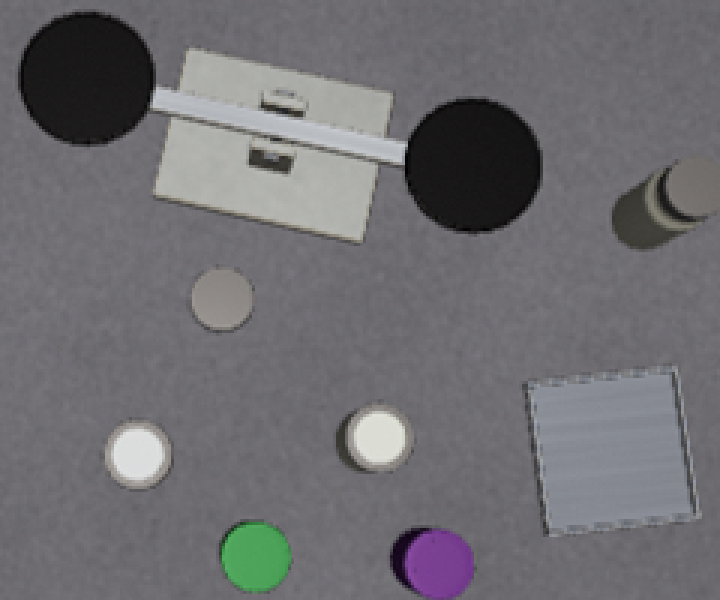

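View pics/c2.png

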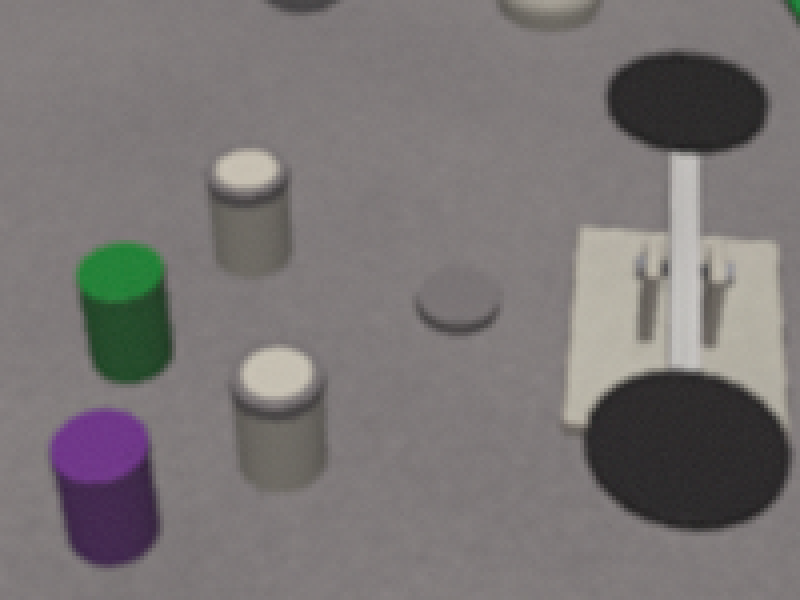

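The crop confirms two white pots with grey-sided lids. The green and purple ones, the tall and wide jars, and the loose disc are bystanders. Averaging the two cameras gives:
- Pots at (422,52) and (431,-99.5).
- Pans at (669,88) and (609,-166), which are 261 mm apart as they should be.
- Tray at (424.5,-269).

I'll grip with the closing line along the pivot axis, with tool x at heading 1.339.

```bash
cat >> h.py <<'E'
from scipy.spatial.transform import Rotation as Ro
def go(x,y,z,head=1.339,tilt=0,st=None):
    "print shares; tilt: rad about pivot axis (beam x)"
    s=bot.read_state();q=s['eef_rot'];R=Ro.from_quat([q[1],q[2],q[3],q[0]])
    c,n=np.cos(head),np.sin(head)
    T=Ro.from_matrix(np.array([[c,n,0],[n,-c,0],[0,0,-1.]]))
    ax=np.array([n,-c,0]); T=Ro.from_rotvec(ax*tilt)*T
    t=R.inv().apply(np.array([x,y,z])-s['tool_pos'])/400
    w=(R.inv()*T).as_rotvec()/np.pi
    print('t',np.round(t,4),'w',np.round(w,4),'pos',np.round(s['tool_pos'],1),'clk',s['clock'])
E
python3 -c "
from h import *
go(431,-99.5,180);go(431,-99.5,33)"
```

```text
t [ 0.8877 -0.7769  0.1702] w [-0.0005 -0.0003 -0.2951] pos [ 230.  -526.5  247.5] clk 0.1
t [ 0.8876 -0.7763  0.5377] w [-0.0005 -0.0003 -0.2951] pos [ 230.  -526.5  247.5] clk 0.1
```

```bash
R='see'; python3 -m crank '[{"tx":0.8877,"ty":-0.777,"tz":0.1,"wz":-0.295},{"tx":0.8877,"ty":-0.777,"tz":0.1,"wz":-0.295},{"tx":0.8877,"ty":-0.777,"tz":0.1,"wz":-0.295},{"tx":0.8877,"ty":-0.777,"tz":0.1,"wz":-0.295},{"tx":0.8877,"ty":-0.777,"tz":0.1,"wz":-0.295},{"tx":0.8877,"ty":-0.777,"tz":0.1,"wz":-0.295},{"tx":0.8877,"ty":-0.777,"tz":0.1,"wz":-0.295},{"tx":0.8877,"ty":-0.777,"tz":0.1,"wz":-0.295}]' 1 30
python3 -c "
from h import *
go(431,-99.5,150);go(431,-99.5,33)"
```

```text
t [ 0.8876 -0.7768  0.2452] w [-0.0005 -0.0003 -0.2951] pos [ 230.  -526.5  247.5] clk 0.1
t [ 0.8876 -0.7763  0.5377] w [-0.0005 -0.0003 -0.2951] pos [ 230.  -526.5  247.5] clk 0.1validation failed for argument at $[0]...
```

```bash
python3 -m crank '[{"tx":0.8877,"ty":-0.777,"tz":0.1,"wx":0,"wy":0,"wz":-0.295},{"tx":0.8877,"ty":-0.777,"tz":0.1,"wx":0,"wy":0,"wz":-0.295},{"tx":0.8877,"ty":-0.777,"tz":0.1,"wx":0,"wy":0,"wz":-0.295},{"tx":0.8877,"ty":-0.777,"tz":0.1,"wx":0,"wy":0,"wz":-0.295},{"tx":0.8877,"ty":-0.777,"tz":0.1,"wx":0,"wy":0,"wz":-0.295},{"tx":0.8877,"ty":-0.777,"tz":0.1,"wx":0,"wy":0,"wz":-0.295},{"tx":0.8877,"ty":-0.777,"tz":0.1,"wx":0,"wy":0,"wz":-0.295},{"tx":0.8877,"ty":-0.777,"tz":0.1,"wx":0,"wy":0,"wz":-0.295}]' 1 30
python3 -c "
from h import *
go(431,-99.5,150);go(431,-99.5,33)"
```

```text
clock: 0.9
tool_pos: [400.1, -164.4, 214.2]
eef_rot: [0.0, 0.784, 0.62, -0.0]
contact_force: [1.0, -0.8, 0.3]
finger_gap: 0.998
grasp_force: 0.0
t [0.1757 0.0377 0.1606] w [ 0.      0.     -0.0001] pos [ 400.1 -164.4  214.2] clk 0.9
t [0.1757 0.0377 0.4531] w [ 0.      0.     -0.0001] pos [ 400.1 -164.4  214.2] clk 0.9
```

```bash
python3 -m crank '[{"tx":0.15,"ty":0.03,"tz":0.15,"wx":0,"wy":0,"wz":0},{"tx":0.15,"ty":0.03,"tz":0.15,"wx":0,"wy":0,"wz":0},{"tx":0.15,"ty":0.03,"tz":0.15,"wx":0,"wy":0,"wz":0},{"tx":0.15,"ty":0.03,"tz":0.15,"wx":0,"wy":0,"wz":0},{"tx":0.15,"ty":0.03,"tz":0.15,"wx":0,"wy":0,"wz":0}]' 
python3 -c "
from h import *
go(431,-99.5,33)"
```

```text
clock: 1.4
tool_pos: [425.8, -111.6, 155.3]
eef_rot: [0.001, 0.784, 0.62, 0.0]
contact_force: [0.6, 0.0, -0.3]
finger_gap: 1.004
grasp_force: 0.0
t [0.0327 0.0053 0.3057] w [ 0.0004  0.0002 -0.0004] pos [ 425.8 -111.6  155.3] clk 1.4
```

```bash
python3 -m crank '[{"tx":0.0327,"ty":0.005,"tz":0.1,"wx":0,"wy":0,"wz":0},{"tx":0.0327,"ty":0.005,"tz":0.2,"wx":0,"wy":0,"wz":0},{"tx":0.0327,"ty":0.005,"tz":0.26,"wx":0,"wy":0,"wz":0},{"tx":0.0327,"ty":0.005,"tz":0.3,"wx":0,"wy":0,"wz":0},{"tx":0.0327,"ty":0.005,"tz":0.305,"wx":0,"wy":0,"wz":0},{"tx":0.0327,"ty":0.005,"tz":0.305,"wx":0,"wy":0,"wz":0},{"tx":0.0327,"ty":0.005,"tz":0.305,"wx":0,"wy":0,"wz":0}]'
python3 -m crank '[{"tx":0,"ty":0,"tz":0,"wx":0,"wy":0,"wz":0},{"tx":0,"ty":0,"tz":0,"wx":0,"wy":0,"wz":0},{"tx":0,"ty":0,"tz":0,"wx":0,"wy":0,"wz":0},{"tx":0,"ty":0,"tz":0,"wx":0,"wy":0,"wz":0},{"tx":0,"ty":0,"tz":0,"wx":0,"wy":0,"wz":0},{"tx":0,"ty":0,"tz":0,"wx":0,"wy":0,"wz":0},{"tx":0,"ty":0,"tz":0,"wx":0,"wy":0,"wz":0},{"tx":0,"ty":0,"tz":0,"wx":0,"wy":0,"wz":0}]' 0 30
python3 -c "
from h import *
go(431,-99.5,150);go(609,-166,150);go(609,-166,33+63)"
```

```text
clock: 2.1
tool_pos: [431.5, -99.6, 33.9]
eef_rot: [0.001, 0.785, 0.62, 0.001]
contact_force: [-0.6, -0.2, -0.8]
finger_gap: 0.999
grasp_force: 0.0
clock: 2.9
tool_pos: [430.8, -98.7, 33.2]
eef_rot: [0.001, 0.784, 0.62, 0.0]
contact_force: [-1.2, -0.3, 5.2]
finger_gap: 0.522
grasp_force: 30.0
t [-0.0021  0.0012 -0.2919] w [ 0.0004  0.0002 -0.0001] pos [430.8 -98.7  33.2] clk 2.9
t [-0.0615  0.4725 -0.2913] w [ 0.0004  0.0002 -0.0001] pos [430.8 -98.7  33.2] clk 2.9
t [-0.0614  0.4724 -0.1563] w [ 0.0004  0.0002 -0.0001] pos [430.8 -98.7  33.2] clk 2.9
```

```bash
python3 -m crank '[{"tx":0,"ty":0,"tz":-0.05,"wx":0,"wy":0,"wz":0},{"tx":0,"ty":0,"tz":-0.13,"wx":0,"wy":0,"wz":0},{"tx":0,"ty":0,"tz":-0.22,"wx":0,"wy":0,"wz":0},{"tx":-0.01,"ty":0.08,"tz":-0.29,"wx":0,"wy":0,"wz":0},{"tx":-0.025,"ty":0.19,"tz":-0.29,"wx":0,"wy":0,"wz":0},{"tx":-0.04,"ty":0.3,"tz":-0.29,"wx":0,"wy":0,"wz":0},{"tx":-0.055,"ty":0.41,"tz":-0.29,"wx":0,"wy":0,"wz":0},{"tx":-0.061,"ty":0.47,"tz":-0.29,"wx":0,"wy":0,"wz":0}]'
python3 -m crank '[{"tx":0,"ty":0,"tz":0,"wx":0,"wy":0,"wz":0},{"tx":0,"ty":0,"tz":0,"wx":0,"wy":0,"wz":0},{"tx":0,"ty":0,"tz":0,"wx":0,"wy":0,"wz":0}]'
python3 -c "
from h import *
go(609,-166,33+64)
snap('side','s1.png')
a=snap('top','t1.png')
b=cv2.imread('pics/s1.png');a=cv2.imread('pics/t1.png')
cv2.imwrite('pics/v1.png',np.hstack([cv2.resize(b[120:320,310:510],(400,400)),cv2.resize(a[50:200,350:500],(400,400))]))
"
```

```text
clock: 3.7
tool_pos: [610.7, -166.7, 148.3]
eef_rot: [0.001, 0.784, 0.62, 0.0]
contact_force: [-1.0, 0.3, -0.4]
finger_gap: 0.515
grasp_force: 31.1
clock: 4.0
tool_pos: [606.5, -164.8, 148.2]
eef_rot: [-0.001, 0.784, 0.621, -0.0]
contact_force: [0.3, 0.4, -0.7]
finger_gap: 0.515
grasp_force: 31.1
t [-0.0015  0.0071  0.1279] w [-0.0006 -0.0001 -0.    ] pos [ 606.5 -164.8  148.2] clk 4.0
```

View pics/v1.png

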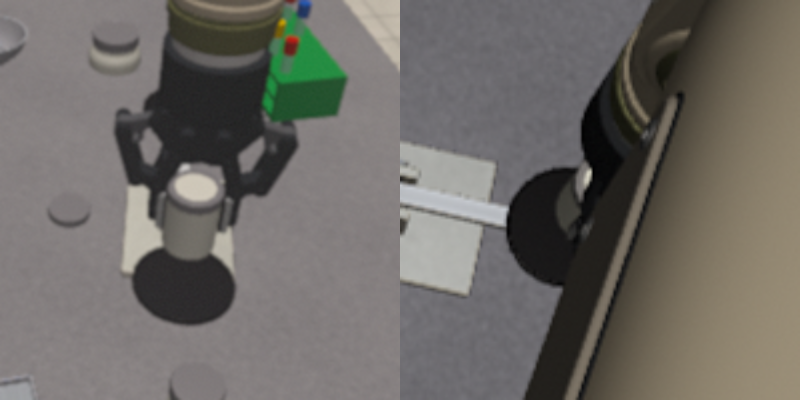

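The pot is held upright above the right pan (pot at about (190,215) in the composite, pan at (185,285)). Now I'll lower it and release.

```bash
python3 -m crank '[{"tx":0,"ty":0.006,"tz":0.05,"wx":0,"wy":0,"wz":0},{"tx":0,"ty":0.006,"tz":0.09,"wx":0,"wy":0,"wz":0},{"tx":0,"ty":0.006,"tz":0.115,"wx":0,"wy":0,"wz":0},{"tx":0,"ty":0.006,"tz":0.126,"wx":0,"wy":0,"wz":0},{"tx":0,"ty":0.006,"tz":0.129,"wx":0,"wy":0,"wz":0},{"tx":0,"ty":0.006,"tz":0.129,"wx":0,"wy":0,"wz":0},{"tx":0,"ty":0.006,"tz":0.129,"wx":0,"wy":0,"wz":0}]'
python3 -m crank '[{"tx":0,"ty":0,"tz":0,"wx":0,"wy":0,"wz":0},{"tx":0,"ty":0,"tz":0,"wx":0,"wy":0,"wz":0},{"tx":0,"ty":0,"tz":0,"wx":0,"wy":0,"wz":0},{"tx":0,"ty":0,"tz":0,"wx":0,"wy":0,"wz":0},{"tx":0,"ty":0,"tz":0,"wx":0,"wy":0,"wz":0},{"tx":0,"ty":0,"tz":0,"wx":0,"wy":0,"wz":0},{"tx":0,"ty":0,"tz":0,"wx":0,"wy":0,"wz":0},{"tx":0,"ty":0,"tz":0,"wx":0,"wy":0,"wz":0}]' 1
python3 -c "
from h import *
snap('side','s2.png')
b=cv2.imread('pics/s2.png')
cv2.imwrite('pics/v2.png',cv2.resize(b[120:320,310:510],(500,500)))
go(609,-166,180)
"
```

```text
clock: 4.8
tool_pos: [610.5, -166.2, 97.8]
eef_rot: [0.001, 0.784, 0.62, 0.0]
contact_force: [-0.6, -0.1, -0.9]
finger_gap: 0.515
grasp_force: 31.2
clock: 5.6
tool_pos: [610.0, -166.0, 96.9]
eef_rot: [0.0, 0.784, 0.62, -0.0]
contact_force: [-0.1, 0.2, 0.2]
finger_gap: 0.998
grasp_force: 0.0
t [-0.0005 -0.0025 -0.2079] w [-0.      0.     -0.0001] pos [ 610.  -166.    96.9] clk 5.65
```

View pics/v2.png

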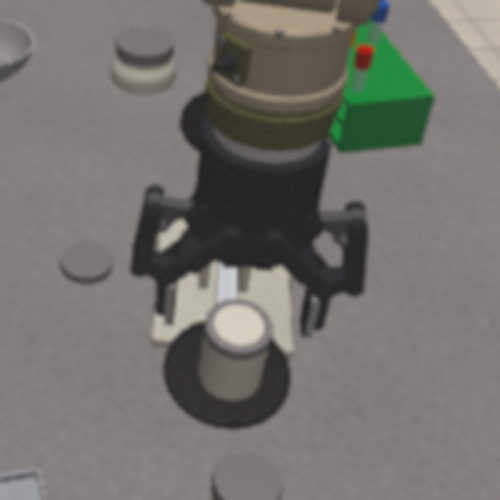

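The pot is on the lowered right pan (pot top at (238,328) in the crop), upright and clear of the fingers. Next is the other pot.

```bash
python3 -m crank '[{"tx":0,"ty":0,"tz":-0.1,"wx":0,"wy":0,"wz":0},{"tx":0,"ty":0,"tz":-0.2,"wx":0,"wy":0,"wz":0},{"tx":0,"ty":0,"tz":-0.22,"wx":0,"wy":0,"wz":0}]'
python3 -c "
from h import *
go(422,52,155)"
```

```text
clock: 5.95
tool_pos: [612.4, -167.0, 190.3]
eef_rot: [0.004, 0.784, 0.62, 0.002]
contact_force: [0.8, 0.2, 0.1]
finger_gap: 0.999
grasp_force: 0.0
t [ 0.4234 -0.5899  0.0829] w [ 0.0026  0.0004 -0.0001] pos [ 612.4 -167.   190.3] clk 5.95
```

```bash
python3 -m crank '[{"tx":0.423,"ty":-0.587,"tz":0.08,"wx":0,"wy":0,"wz":0},{"tx":0.423,"ty":-0.587,"tz":0.08,"wx":0,"wy":0,"wz":0},{"tx":0.423,"ty":-0.587,"tz":0.08,"wx":0,"wy":0,"wz":0},{"tx":0.423,"ty":-0.587,"tz":0.08,"wx":0,"wy":0,"wz":0},{"tx":0.423,"ty":-0.587,"tz":0.08,"wx":0,"wy":0,"wz":0},{"tx":0.423,"ty":-0.587,"tz":0.08,"wx":0,"wy":0,"wz":0},{"tx":0.423,"ty":-0.587,"tz":0.08,"wx":0,"wy":0,"wz":0},{"tx":0.423,"ty":-0.587,"tz":0.08,"wx":0,"wy":0,"wz":0}]'
python3 -m crank '[{"tx":0,"ty":0,"tz":0,"wx":0,"wy":0,"wz":0},{"tx":0,"ty":0,"tz":0,"wx":0,"wy":0,"wz":0}]'
python3 -c "
from h import *
go(422,52,33)"
```

```text
clock: 6.75
tool_pos: [420.1, 53.2, 152.9]
eef_rot: [0.0, 0.784, 0.621, 0.0]
contact_force: [1.8, -1.2, 0.6]
finger_gap: 0.998
grasp_force: 0.0
clock: 6.95
tool_pos: [421.8, 51.8, 153.1]
eef_rot: [0.0, 0.785, 0.62, 0.0]
contact_force: [-0.0, -0.2, -0.0]
finger_gap: 1.0
grasp_force: 0.0
t [5.000e-04 2.000e-04 3.003e-01] w [ 0.0004  0.     -0.0006] pos [421.8  51.8 153.1] clk 6.95
```

```bash
python3 -m crank '[{"tx":0,"ty":0,"tz":0.1,"wx":0,"wy":0,"wz":0},{"tx":0,"ty":0,"tz":0.2,"wx":0,"wy":0,"wz":0},{"tx":0,"ty":0,"tz":0.26,"wx":0,"wy":0,"wz":0},{"tx":0,"ty":0,"tz":0.295,"wx":0,"wy":0,"wz":0},{"tx":0,"ty":0,"tz":0.3,"wx":0,"wy":0,"wz":0},{"tx":0,"ty":0,"tz":0.3,"wx":0,"wy":0,"wz":0},{"tx":0,"ty":0,"tz":0.3,"wx":0,"wy":0,"wz":0}]'
python3 -m crank '[{"tx":0,"ty":0,"tz":0,"wx":0,"wy":0,"wz":0},{"tx":0,"ty":0,"tz":0,"wx":0,"wy":0,"wz":0},{"tx":0,"ty":0,"tz":0,"wx":0,"wy":0,"wz":0},{"tx":0,"ty":0,"tz":0,"wx":0,"wy":0,"wz":0},{"tx":0,"ty":0,"tz":0,"wx":0,"wy":0,"wz":0},{"tx":0,"ty":0,"tz":0,"wx":0,"wy":0,"wz":0},{"tx":0,"ty":0,"tz":0,"wx":0,"wy":0,"wz":0},{"tx":0,"ty":0,"tz":0,"wx":0,"wy":0,"wz":0}]' 0 30
python3 -c "
from h import *
go(668.5,86,175)"
```

```text
clock: 7.65
tool_pos: [421.6, 52.2, 33.7]
eef_rot: [0.001, 0.785, 0.62, 0.001]
contact_force: [1.0, 0.2, 0.4]
finger_gap: 1.0
grasp_force: 0.0
clock: 8.45
tool_pos: [420.9, 52.7, 33.6]
eef_rot: [0.0, 0.784, 0.62, 0.0]
contact_force: [-1.5, 0.3, 4.4]
finger_gap: 0.514
grasp_force: 30.2
t [ 0.2235  0.5837 -0.3527] w [ 0.0004 -0.     -0.0001] pos [420.9  52.7  33.6] clk 8.45
```

```bash
python3 -m crank '[{"tx":0,"ty":0,"tz":-0.05,"wx":0,"wy":0,"wz":0},{"tx":0,"ty":0,"tz":-0.14,"wx":0,"wy":0,"wz":0},{"tx":0,"ty":0,"tz":-0.25,"wx":0,"wy":0,"wz":0},{"tx":0.02,"ty":0.07,"tz":-0.34,"wx":0,"wy":0,"wz":0},{"tx":0.06,"ty":0.17,"tz":-0.352,"wx":0,"wy":0,"wz":0},{"tx":0.105,"ty":0.28,"tz":-0.352,"wx":0,"wy":0,"wz":0},{"tx":0.15,"ty":0.39,"tz":-0.352,"wx":0,"wy":0,"wz":0},{"tx":0.19,"ty":0.49,"tz":-0.352,"wx":0,"wy":0,"wz":0}]'
python3 -m crank '[{"tx":0.02,"ty":0.07,"tz":0,"wx":0,"wy":0,"wz":0},{"tx":0.0335,"ty":0.093,"tz":0,"wx":0,"wy":0,"wz":0},{"tx":0.0335,"ty":0.093,"tz":0,"wx":0,"wy":0,"wz":0},{"tx":0.0335,"ty":0.093,"tz":0,"wx":0,"wy":0,"wz":0},{"tx":0.0335,"ty":0.093,"tz":0,"wx":0,"wy":0,"wz":0}]'
python3 -c "
from h import *
go(668.5,86,118)
snap('side','s3.png')
b=cv2.imread('pics/s3.png')
cv2.imwrite('pics/v3.png',cv2.resize(b[80:330,310:510],(640,800))[:600])
"
```

```text
clock: 9.25
tool_pos: [630.5, 82.0, 173.6]
eef_rot: [0.0, 0.784, 0.621, 0.0]
contact_force: [0.2, 0.3, -1.6]
finger_gap: 0.514
grasp_force: 31.8
clock: 9.75
tool_pos: [666.9, 85.9, 173.6]
eef_rot: [-0.0, 0.784, 0.62, -0.0]
contact_force: [-0.5, 0.2, -1.4]
finger_gap: 0.518
grasp_force: 31.9
t [0.0012 0.0041 0.1391] w [-0.0003  0.0001 -0.0001] pos [666.9  85.9 173.6] clk 9.75
```

View pics/v3.png

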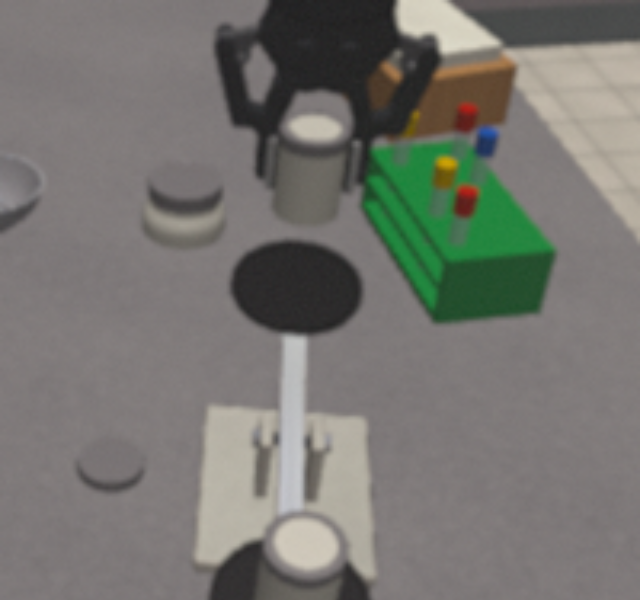

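The pot is centred above the raised far pan (pan at (296,287) in the crop). The first pot stands upright at (305,545). Now I'll lower it and release.

```bash
python3 -m crank '[{"tx":0,"ty":0.003,"tz":0.05,"wx":0,"wy":0,"wz":0},{"tx":0,"ty":0.003,"tz":0.095,"wx":0,"wy":0,"wz":0},{"tx":0,"ty":0.003,"tz":0.125,"wx":0,"wy":0,"wz":0},{"tx":0,"ty":0.003,"tz":0.137,"wx":0,"wy":0,"wz":0},{"tx":0,"ty":0.003,"tz":0.139,"wx":0,"wy":0,"wz":0},{"tx":0,"ty":0.003,"tz":0.139,"wx":0,"wy":0,"wz":0},{"tx":0,"ty":0.003,"tz":0.139,"wx":0,"wy":0,"wz":0}]'
python3 -m crank '[{"tx":0,"ty":0,"tz":0,"wx":0,"wy":0,"wz":0},{"tx":0,"ty":0,"tz":0,"wx":0,"wy":0,"wz":0},{"tx":0,"ty":0,"tz":0,"wx":0,"wy":0,"wz":0},{"tx":0,"ty":0,"tz":0,"wx":0,"wy":0,"wz":0},{"tx":0,"ty":0,"tz":0,"wx":0,"wy":0,"wz":0},{"tx":0,"ty":0,"tz":0,"wx":0,"wy":0,"wz":0},{"tx":0,"ty":0,"tz":0,"wx":0,"wy":0,"wz":0},{"tx":0,"ty":0,"tz":0,"wx":0,"wy":0,"wz":0}]' 1
python3 -m crank '[{"tx":0,"ty":0,"tz":-0.05,"wx":0,"wy":0,"wz":0},{"tx":0,"ty":0,"tz":-0.12,"wx":0,"wy":0,"wz":0},{"tx":0,"ty":0,"tz":-0.21,"wx":0,"wy":0,"wz":0},{"tx":0,"ty":0,"tz":-0.27,"wx":0,"wy":0,"wz":0},{"tx":0,"ty":0,"tz":-0.27,"wx":0,"wy":0,"wz":0},{"tx":0,"ty":0,"tz":-0.27,"wx":0,"wy":0,"wz":0},{"tx":0,"ty":0,"tz":-0.27,"wx":0,"wy":0,"wz":0},{"tx":0,"ty":0,"tz":-0.27,"wx":0,"wy":0,"wz":0}]'
python3 -m crank '[{"tx":0,"ty":0,"tz":0,"wx":0,"wy":0,"wz":0},{"tx":0,"ty":0,"tz":0,"wx":0,"wy":0,"wz":0},{"tx":0,"ty":0,"tz":0,"wx":0,"wy":0,"wz":0},{"tx":0,"ty":0,"tz":0,"wx":0,"wy":0,"wz":0},{"tx":0,"ty":0,"tz":0,"wx":0,"wy":0,"wz":0},{"tx":0,"ty":0,"tz":0,"wx":0,"wy":0,"wz":0},{"tx":0,"ty":0,"tz":0,"wx":0,"wy":0,"wz":0},{"tx":0,"ty":0,"tz":0,"wx":0,"wy":0,"wz":0}]'
python3 -c "
from h import *
snap('side','s4.png')
b=cv2.imread('pics/s4.png')
cv2.imwrite('pics/v4.png',cv2.resize(b[130:330,310:510],(600,600)))
go(609,-166,200)
"
```

```text
clock: 10.5
tool_pos: [669.7, 85.7, 119.1]
eef_rot: [0.001, 0.784, 0.62, 0.001]
contact_force: [0.3, 0.6, -1.9]
finger_gap: 0.52
grasp_force: 31.9
clock: 11.3
tool_pos: [669.1, 85.7, 118.1]
eef_rot: [0.0, 0.784, 0.62, -0.0]
contact_force: [0.4, -0.1, -0.1]
finger_gap: 1.001
grasp_force: 0.0
clock: 12.1
tool_pos: [668.4, 85.7, 224.3]
eef_rot: [-0.001, 0.784, 0.62, -0.001]
contact_force: [0.2, 0.0, -0.1]
finger_gap: 0.999
grasp_force: 0.0
clock: 12.9
tool_pos: [669.2, 85.7, 226.2]
eef_rot: [0.0, 0.784, 0.62, 0.0]
contact_force: [0.3, -1.0, -0.3]
finger_gap: 0.998
grasp_force: 0.0
t [-0.647  -0.0015  0.0654] w [ 0.      0.     -0.0001] pos [669.2  85.7 226.1] clk 12.95
```

View pics/v4.png

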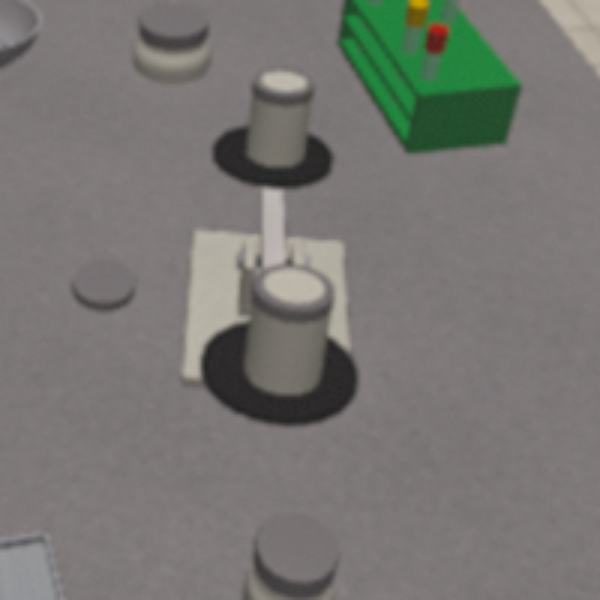

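The far (left) pan has dropped: its centre is at row 182, against 175 when level. The near pan has risen from row 262 to 254. Both pots are upright, so the left pot is the heavy one. Next I'll locate it for the tilted grasp.

```bash
python3 -c "
from h import *
print(proj('side',(669,88,80)),proj('side',(669,88,44)))
p=pix('side',310+283/3,130+85/3,103.5)
ax=np.array([.23*.14,.973*.14,.99])
base=p-60*ax; print('top',p,'base',base,'base vs pan',base-[669,88.3,44])
q=pix('side',310+292/3,130+285/3,139.5);print('near base',q-60*ax)
g=base+33*ax; print(g)
go(*(g+90*ax),tilt=-.14);go(*g,tilt=-.14)
"
```

```text
[401.73140553 168.46903201] [400.0164314  181.49636031]
top [673.27958579  92.56080671 103.5       ] base [671.34758579  84.38760671  44.1       ] base vs pan [ 2.34758579 -3.91239329  0.1       ]
near base [ 612.15364947 -164.04808762   80.1       ]
[672.41018579  88.88286671  76.77      ]
t [0.041  0.0061 0.1507] w [ 0.     -0.0446 -0.0001] pos [669.2  85.7 226.1] clk 12.95
t [0.0095 0.0061 0.3734] w [ 0.     -0.0446 -0.0001] pos [669.2  85.7 226.1] clk 12.95
```

```bash
python3 -m crank '[{"tx":0.04,"ty":0.003,"tz":0.1,"wx":0,"wy":-0.0446,"wz":0},{"tx":0.04,"ty":0.003,"tz":0.15,"wx":0,"wy":-0.0446,"wz":0},{"tx":0.03,"ty":0.003,"tz":0.225,"wx":0,"wy":-0.0446,"wz":0},{"tx":0.02,"ty":0.003,"tz":0.31,"wx":0,"wy":-0.0446,"wz":0},{"tx":0.013,"ty":0.003,"tz":0.355,"wx":0,"wy":-0.0446,"wz":0},{"tx":0.011,"ty":0.003,"tz":0.37,"wx":0,"wy":-0.0446,"wz":0},{"tx":0.011,"ty":0.003,"tz":0.37,"wx":0,"wy":-0.0446,"wz":0},{"tx":0.011,"ty":0.003,"tz":0.37,"wx":0,"wy":-0.0446,"wz":0}]'
python3 -m crank '[{"tx":0,"ty":0,"tz":0,"wx":0,"wy":0,"wz":0},{"tx":0,"ty":0,"tz":0,"wx":0,"wy":0,"wz":0},{"tx":0,"ty":0,"tz":0,"wx":0,"wy":0,"wz":0},{"tx":0,"ty":0,"tz":0,"wx":0,"wy":0,"wz":0},{"tx":0,"ty":0,"tz":0,"wx":0,"wy":0,"wz":0},{"tx":0,"ty":0,"tz":0,"wx":0,"wy":0,"wz":0},{"tx":0,"ty":0,"tz":0,"wx":0,"wy":0,"wz":0},{"tx":0,"ty":0,"tz":0,"wx":0,"wy":0,"wz":0}]' 0 30
python3 -c "
from h import *
go(670,88,200)
go(424.5,-269,170)
"
```

```text
clock: 13.75
tool_pos: [672.3, 89.8, 79.5]
eef_rot: [0.044, 0.782, 0.619, -0.054]
contact_force: [0.6, 0.5, 0.3]
finger_gap: 1.005
grasp_force: 0.0
clock: 14.55
tool_pos: [671.8, 89.9, 79.2]
eef_rot: [0.044, 0.782, 0.619, -0.054]
contact_force: [-2.2, -0.1, 6.0]
finger_gap: 0.517
grasp_force: 30.6
t [-0.0476 -0.0028 -0.2982] w [ 0.0004  0.0445 -0.0001] pos [671.8  89.9  79.2] clk 14.55
t [-1.0371 -0.3949 -0.0839] w [ 0.0004  0.0445 -0.0001] pos [671.8  89.9  79.2] clk 14.55
```

```bash
python3 -m crank '[{"tx":0,"ty":0,"tz":-0.02,"wx":0,"wy":0,"wz":0},{"tx":-0.003,"ty":0,"tz":-0.04,"wx":0,"wy":0,"wz":0},{"tx":-0.006,"ty":0,"tz":-0.07,"wx":0,"wy":0,"wz":0},{"tx":-0.01,"ty":0,"tz":-0.11,"wx":0,"wy":0,"wz":0},{"tx":-0.02,"ty":0,"tz":-0.16,"wx":0,"wy":0.01,"wz":0},{"tx":-0.03,"ty":0,"tz":-0.22,"wx":0,"wy":0.025,"wz":0},{"tx":-0.0476,"ty":-0.003,"tz":-0.298,"wx":0,"wy":0.0445,"wz":0},{"tx":-0.0476,"ty":-0.003,"tz":-0.298,"wx":0,"wy":0.0445,"wz":0}]'
python3 -c "
from h import *
go(424.5,-269,200)
"
```

```text
clock: 15.35
tool_pos: [672.3, 86.1, 206.0]
eef_rot: [0.003, 0.785, 0.62, 0.005]
contact_force: [0.2, 0.4, -1.5]
finger_gap: 0.514
grasp_force: 31.1
t [-1.0073 -0.3963  0.0075] w [ 0.0033 -0.0011 -0.0009] pos [672.3  86.1 206. ] clk 15.35
```

```bash
python3 -m crank '[{"tx":-0.06,"ty":-0.024,"tz":0,"wx":0,"wy":0,"wz":0},{"tx":-0.15,"ty":-0.06,"tz":0,"wx":0,"wy":0,"wz":0},{"tx":-0.25,"ty":-0.1,"tz":0,"wx":0,"wy":0,"wz":0},{"tx":-0.35,"ty":-0.14,"tz":0,"wx":0,"wy":0,"wz":0},{"tx":-0.45,"ty":-0.18,"tz":0,"wx":0,"wy":0,"wz":0},{"tx":-0.55,"ty":-0.22,"tz":0,"wx":0,"wy":0,"wz":0},{"tx":-0.65,"ty":-0.26,"tz":0,"wx":0,"wy":0,"wz":0},{"tx":-0.75,"ty":-0.3,"tz":0,"wx":0,"wy":0,"wz":0}]'
python3 -m crank '[{"tx":-0.1,"ty":-0.04,"tz":0,"wx":0,"wy":0,"wz":0},{"tx":-0.18,"ty":-0.07,"tz":0.02,"wx":0,"wy":0,"wz":0},{"tx":-0.23,"ty":-0.085,"tz":0.05,"wx":0,"wy":0,"wz":0},{"tx":-0.25,"ty":-0.095,"tz":0.07,"wx":0,"wy":0,"wz":0},{"tx":-0.25,"ty":-0.095,"tz":0.07,"wx":0,"wy":0,"wz":0},{"tx":-0.25,"ty":-0.095,"tz":0.07,"wx":0,"wy":0,"wz":0}]'
python3 -c "
from h import *
go(424.5,-269,39)
a=snap('side','s5.png');b=cv2.imread('pics/s5.png')
cv2.imwrite('pics/v5.png',cv2.resize(b[130:400,220:490],(600,600)))
"
```

```text
clock: 16.15
tool_pos: [482.6, -177.7, 199.3]
eef_rot: [0.001, 0.784, 0.62, 0.0]
contact_force: [0.5, -0.2, -1.8]
finger_gap: 0.514
grasp_force: 32.1
clock: 16.75
tool_pos: [424.0, -264.4, 171.1]
eef_rot: [-0.0, 0.784, 0.621, 0.0]
contact_force: [1.0, -0.1, -2.5]
finger_gap: 0.516
grasp_force: 32.1
t [-0.011   0.0038  0.3301] w [-0.     -0.0001 -0.    ] pos [ 424.  -264.4  171.1] clk 16.75
```

View pics/v5.png

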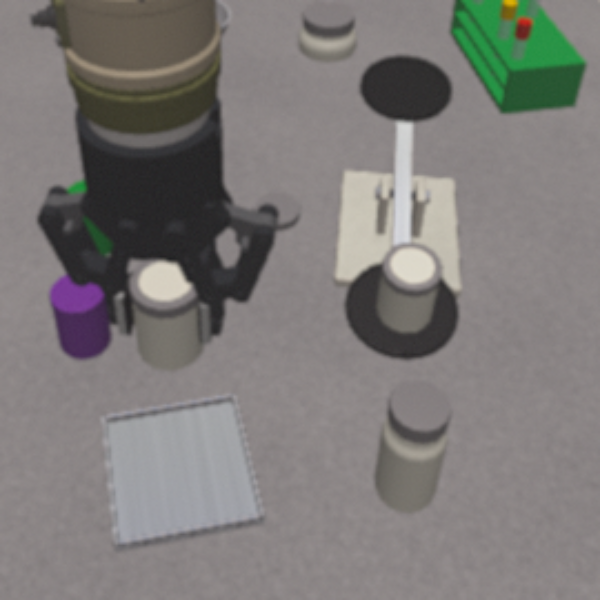

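The lighter pot stands on its pan at (410,285) in the crop. The heavy pot is held upright at (168,310), above the tray in height. Now I'll lower it onto the tray and release.

```bash
python3 -m crank '[{"tx":-0.011,"ty":0.003,"tz":0.07,"wx":0,"wy":0,"wz":0},{"tx":-0.011,"ty":0.003,"tz":0.16,"wx":0,"wy":0,"wz":0},{"tx":-0.011,"ty":0.003,"tz":0.24,"wx":0,"wy":0,"wz":0},{"tx":-0.011,"ty":0.003,"tz":0.29,"wx":0,"wy":0,"wz":0},{"tx":-0.011,"ty":0.003,"tz":0.315,"wx":0,"wy":0,"wz":0},{"tx":-0.011,"ty":0.003,"tz":0.326,"wx":0,"wy":0,"wz":0},{"tx":-0.011,"ty":0.003,"tz":0.328,"wx":0,"wy":0,"wz":0},{"tx":-0.011,"ty":0.003,"tz":0.328,"wx":0,"wy":0,"wz":0}]'
python3 -m crank '[{"tx":0,"ty":0,"tz":0,"wx":0,"wy":0,"wz":0},{"tx":0,"ty":0,"tz":0,"wx":0,"wy":0,"wz":0},{"tx":0,"ty":0,"tz":0,"wx":0,"wy":0,"wz":0},{"tx":0,"ty":0,"tz":0,"wx":0,"wy":0,"wz":0},{"tx":0,"ty":0,"tz":0,"wx":0,"wy":0,"wz":0},{"tx":0,"ty":0,"tz":0,"wx":0,"wy":0,"wz":0},{"tx":0,"ty":0,"tz":0,"wx":0,"wy":0,"wz":0},{"tx":0,"ty":0,"tz":0,"wx":0,"wy":0,"wz":0}]' 1
python3 -m crank '[{"tx":0,"ty":0,"tz":-0.05,"wx":0,"wy":0,"wz":0},{"tx":0,"ty":0,"tz":-0.12,"wx":0,"wy":0,"wz":0},{"tx":0,"ty":0,"tz":-0.21,"wx":0,"wy":0,"wz":0},{"tx":0,"ty":0,"tz":-0.3,"wx":0,"wy":0,"wz":0},{"tx":0,"ty":0,"tz":-0.4,"wx":0,"wy":0,"wz":0},{"tx":0,"ty":0,"tz":-0.45,"wx":0,"wy":0,"wz":0},{"tx":0,"ty":0,"tz":-0.45,"wx":0,"wy":0,"wz":0},{"tx":0,"ty":0,"tz":-0.45,"wx":0,"wy":0,"wz":0}]'
python3 -c "
from h import *
a=snap('side','s6.png');b=cv2.imread('pics/s6.png')
cv2.imwrite('pics/v6.png',cv2.resize(b[130:400,220:490],(600,600)))
"
```

```text
clock: 17.6
tool_pos: [424.9, -270.1, 40.8]
eef_rot: [0.001, 0.784, 0.621, 0.0]
contact_force: [-0.1, 0.6, -1.1]
finger_gap: 0.514
grasp_force: 32.1
clock: 18.4
tool_pos: [424.0, -269.7, 39.7]
eef_rot: [0.0, 0.784, 0.62, -0.0]
contact_force: [-0.1, -0.4, 0.5]
finger_gap: 1.0
grasp_force: 0.0
clock: 19.2
tool_pos: [424.1, -269.6, 219.6]
eef_rot: [0.0, 0.784, 0.62, -0.0]
contact_force: [0.8, 0.4, -1.3]
finger_gap: 0.998
grasp_force: 0.0
```

View pics/v6.png

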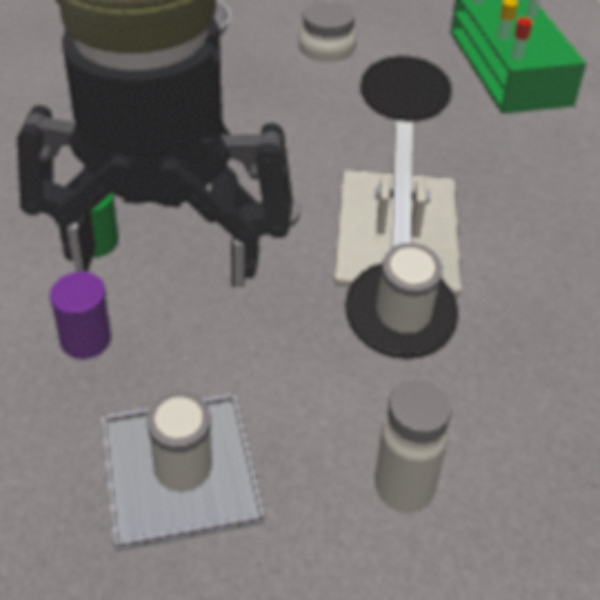

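The heavy pot stands centred on the tray (base near (182,470) in the crop). The light pot is upright on its pan at (408,300), and the gripper is clear of everything, so I'm handing the job in.

```bash
python3 -c "
from plant import bot
print(bot.finish_job())"
```

```text
the job is handed in; nothing more can be done
None
```

The left pot's pan dropped in the weighing, so I moved that pot to the square tray, where it stands upright; the lighter pot is still on its pan, and I handed the job in at about 19 s (the hand-in gave no verdict).

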